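Thread the large dipper onto its ring stand and close the keeper

ROBOT

A 6-joint arm with a two-finger parallel gripper is mounted at the origin on a cart in front of the work surface, level with it; the furniture and walls round the work are solid. World frame = base frame: x ahead of the robot, y to its left, z up, the work surface at z = 0. Lengths are in mm, angles in rad, forces in N, time in s.
With the tool pointing down it reaches from about 400 to 925 mm from the base axis. Payload 12.5 kg.
Tool frame: the origin (TCP) lies midway between the tips of the shut fingers; the grasp point (between the pads) lies 19 mm behind it; z points along the fingers, y is the line along which they close (so a half turn about z gives the same grasp; the last joint's range is limited). The gripper opens to 95 mm and grips with 3 to 60 N. Pads are 20 mm wide; open, the fingers measure 119 mm over their backs; the gripper's body (75 mm by 180 mm) begins 59 mm behind the grasp point.
Start: joints at [1.035, 0.491, 1.559, -0, 1.092, -0.106], TCP at [260.417, 568.181, 214.661] pointing down, gripper open.
Joint ranges: [-3.1, 3.1], [-0.84, 2.19], [0.05, 2.79], [-1.13, 4.28], [0.06, 2.93], [-2.69, 2.69]. Speed limits (rad/s): [2.22, 2.22, 2.79, 3.14, 3.14, 3.14].

INTERFACE

Orientations are given as [roll, pitch, yaw] about the fixed x, y, z axes, in that order (R = Rz(yaw) Ry(pitch) Rx(roll)).
In Python, from cell import env gives the robot as it stands.
- The arm moves only by the tool arm_command, never from a script. Its argument "targets" is a list of rows, each a list of 5 numbers: the shift along the tool's x, y, z in mm, then the turn about the tool's z in degrees, then the opening, from 0 (shut) to 1 (fully open). In form: [[tx, ty, tz, roll, fingers], ...]. A call has 1 to 5 rows; each row is the pose to reach, as a shift and turn from the pose commanded when the call began, along the tool's axes at that moment; what a row does not reach only later rows make up. A row lasts 1/10 s, in which the tool goes at most 50 mm and 8.59 degrees, less where a joint would pass 70% of its speed; a pose out of reach is approached as far as the arm can. A call with a gripper value outside its range is refused whole. The fingers move at their own pace and stop on an object; the grip force is fixed at half the most. Time passes only in rows, so rows that repeat a pose let the fingers close. It gives the time, the measured TCP pose, the force, the opening and the grip force at its end, in the units of the state.
- env.state(): the state, without advancing time (a new reading comes with each control period).
- env.read_camera(name): name is "scene" or "top" or "wrist"; returns a dict with "frame" (480x640x3 uint8, red, green, blue), "vertical_fov" (degrees; the focal length in pixels is half the picture's height over the tangent of half this angle, whatever the lens; pixels are square), "cx", "cy" (the principal point, pixels), "world_from_camera" (4x4, takes a point from camera to world coordinates); the wrist camera has in their place "hand_eye" (4x4, takes a point from camera to tool coordinates, whose origin is the TCP and whose axes are the flange's). Camera axes: x right, y down, z forward; pixel columns grow to the right and rows downward; lengths in mm; the calibration is good to about 2 mm. A picture is of the moment at which its call begins: read the wrist's pose just before it. There is no depth.
- env.job_done(): hands the job in; it is judged then, once.
The state is a dict: "t": time; "joints": joint angles; "qvel": joint speeds; "tau": joint torques, N m; "eef_pos": TCP position; "tcp_rot": TCP orientation; "ft_force": force on the tool from outside, world axes, zero at the start; "moment": the same for the moment, N m; "opening": opening from 0.0 (shut) to 1.0 (fully open); "grip_force": force on a finger pad.
Only numpy, scipy, OpenCV 4.12 (cv2) and the standard library are available. Lean on these libraries where they do the work, as an engineer would, in place of code of your own. Each camera call takes 0.05 s, during which the arm holds its last target. There are 200 camera calls.

TASK

Put the large measuring dipper away with the two smaller ones: thread its hanging eye over the open tip of the stand's curved rail and follow the curve round, feeling your way gently (the thin rail sags a little and must not be forced), until it hangs about half-way back along the empty left side. Then swing the keeper shut so that the ring is closed and nothing can slip off, and leave the other things on the worktop where they are.

Things in the scene. Friction and masses are not known exactly. Their poses are not given: they have to be found in the camera images.
- dipper: large steel measuring dipper, loose, 0.09 kg, 187 mm high, standing on its cup. Origin: centre of the cup's flat underside; z up its axis. Cup 56 mm wide, 36 mm high; a thin stem (6 mm) rises from the rim on the +x side and bends in to the axis; at 127.5 mm a steel hanging ring (the eye); above it a dark wooden grip, 22 mm (x) by 12 mm (y), from 141 to 187 mm high.
- dipper_eye (a point): centre of the dipper's eye, on its axis 127.5 mm above the underside. The hole runs along the dipper's y and is 11 mm wide; the ring is round bar 7 mm thick, 25 mm outside.
- dipper_grip (a point): middle of the dipper's wooden grip, 37 mm above the eye; grasp it from above across its 12 mm (the dipper's y), fingertips at least 12 mm above the eye's centre so that they pass over the rail.
- stand: ring stand, fixed to the worktop: round dark wooden foot (170 mm wide, 18 mm high), slim post 65 mm out on its +x side, on the post an open ring of steel wire, nearly level (the rail). Origin: centre of the foot's underside; x from the ring's gap to the post, y to the left seen from the gap. Two small dippers hang on the -y half, 105 and 150 degrees from the gap, grips 58 mm above the wire; +y half empty.
- rail_center (a point): nominal centre of the rail, above the foot's centre, z = 175 mm. The rail is stiff 8 mm wire bent to a circle of 65 mm radius (to the wire's centre). From use it sits off by up to 3 mm along x and y, and sags from the post towards the gap (by up to 0.065 rad), differently each time. Only the foot is measured; the wire's true place must be felt. A hung eye's centre lies 1.5 mm below the wire's centre.
- rail_tip (a point): nominal place of the rail's free tip (round end), left (+y) of the gap, 28 degrees from the gap's middle (the -x direction); the real tip lies up to 4 mm farther in or out and, because the ring sags, up to 9 mm lower (half-way round, up to 5 mm lower). The eye goes on here, its hole along the circle's tangent; the wire runs on round the circle to the post.
- keeper (a joint): hinge angle (rad) of the keeper, a curved wire arm in the ring's plane. 0 = shut, arm fills the gap and meets the tip; it grows to 2.1 as the arm swings outward (to -x). It stays where left (about 0.6 N at the pin moves it) and stops at 0. Upright thumb pin 36 mm from the hinge, 7 mm thick, 12 mm ball on top, 33 mm above the wire; when shut it is on the circle, 4 degrees left of the gap's middle.
- keeper_hinge (a point): nominal place of the keeper's vertical hinge axis, on the right-hand (-y) end of the rail, 28 degrees from the gap's middle, z = 175 mm; off by as much as the tip; the keeper sags with the ring.
- salt_shaker: salt shaker, 44 mm wide, 90 mm high; origin: centre of its underside. A bystander.
- spice_jar: spice jar with a brown cap, 42 mm wide, 106 mm high; origin: centre of its underside. A bystander.
- lemon: lemon, 78 mm long; origin near its underside. A bystander.
Mind the look-alikes: they are no part of the job. What is shaped like the dipper but orange or red is not meant.

How it is judged:
By the outcome, as a careful person would: the job done as asked, in the order asked, and still so for the second after the job is handed in, with the robot touching nothing.
It also fails if it takes over 70 s, if anything falls off the work surface, if the arm or the gripper's body presses on something with over 40 N, if the wrist force passes 120 N, or if a joint passes its speed limit or range.

## Working session

There is one attempt and no reset: what is moved stays moved. The work goes in short steps, Python scripts to look and compute and a tool call to move; the robot and the scene stay as the last step left them, time stands still between calls to the robot, and variables do not carry over. Pictures are saved under pics/ and viewed, at most 10 in all, crops included, and the job is handed in when it is done.

Besides the shell and the picture viewer there is one more tool, called in YAML: its name, and indented under it one key for each argument. arm_command: Moves the arm, as the interface text tells. Its arguments: {"type":"object","properties":{"targets":{"type":"array","items":{"type":"array","items":{"type":"number"}}}},"required":["targets"]}

```bash
ls; mkdir -p pics
cat > h.py <<'E'
from cell import env
import numpy as np, cv2, json
from scipy.spatial.transform import Rotation as R
def cam(n):
    s=env.state(); c=env.read_camera(n); f=c["frame"]; F=f.shape[0]/2/np.tan(np.radians(c["vertical_fov"])/2)
    if n=="wrist":
        T=np.eye(4);T[:3,:3]=R.from_euler('xyz',s["tcp_rot"]).as_matrix() if len(s["tcp_rot"])==3 else np.array(s["tcp_rot"]);T[:3,3]=s["eef_pos"]
        W=T@np.array(c["hand_eye"])
    else: W=np.array(c["world_from_camera"])
    return dict(f=f,F=F,cx=c["cx"],cy=c["cy"],W=W)
def ray(c,u,v):
    d=c["W"][:3,:3]@np.array([(u-c["cx"])/c["F"],(v-c["cy"])/c["F"],1]);return c["W"][:3,3],d/np.linalg.norm(d)
def onz(c,u,v,z):
    o,d=ray(c,u,v);return o+d*(z-o[2])/d[2]
def tri(c1,p1,c2,p2):
    o1,d1=ray(c1,*p1);o2,d2=ray(c2,*p2)
    t=np.linalg.lstsq(np.c_[d1,-d2],o2-o1,rcond=None)[0]
    a=o1+t[0]*d1;b=o2+t[1]*d2
    return (a+b)/2,np.linalg.norm(a-b)
def proj(c,p):
    q=np.linalg.inv(c["W"])@np.r_[p,1];return c["F"]*q[0]/q[2]+c["cx"],c["F"]*q[1]/q[2]+c["cy"]
def save(c,name):
    cv2.imwrite(f"pics/{name}.png",c["f"][...,::-1]); np.savez(f"pics/{name}.npz",**c)
def load(name):
    z=np.load(f"pics/{name}.npz");return {k:(z[k] if z[k].ndim else float(z[k])) for k in z}
E
python3 - <<'E'
from h import *
print(env.state())
for n in("scene","top","wrist"):
    c=cam(n);save(c,n+"0");print(n,c["F"],c["cx"],c["cy"],c["W"].round(3).tolist())
E
```

```text
pics
{'t': 0.0, 'joints': array([ 1.03540153e+00,  4.91577271e-01,  1.55947432e+00,  3.40233049e-06,
        1.09172387e+00, -1.05611754e-01]), 'qvel': array([ 1.22923589e-05, -5.27245762e-04,  1.18070743e-03,  5.34129077e-04,
       -1.03418576e-03, -7.48751224e-04]), 'tau': array([-8.34674938e-04, -6.12654376e+01, -2.58170432e+01,  6.91474811e-02,
        4.82810126e-02, -6.56812222e-05]), 'eef_pos': array([260.27160552, 567.93984975, 214.04219171]), 'tcp_rot': array([-3.14041675e+00, -1.27687165e-04,  2.71180796e+00]), 'ft_force': array([-0.51836954, -0.59415498, -0.94769142]), 'moment': array([-0.0306369 ,  0.01091738,  0.02803042]), 'grip_force': 0.0, 'opening': 0.9990165130231834}
scene 515.5484342855972 314.50916148044564 236.35084518937586 [[0.859, -0.245, 0.449, 31.329], [-0.512, -0.402, 0.759, -725.557], [-0.006, -0.882, -0.471, 689.94], [0.0, 0.0, 0.0, 1.0]]
top 494.4261179629232 320.51373198183103 239.89825851909123 [[0.014, -0.997, 0.07, 471.96], [-1.0, -0.014, 0.006, 186.434], [-0.005, -0.071, -0.997, 1199.378], [0.0, 0.0, 0.0, 1.0]]
wrist 406.4076104966701 314.69755389912103 242.1548621274406 [[0.417, 0.883, 0.214, 200.215], [0.909, -0.405, -0.099, 594.764], [-0.001, 0.236, -0.972, 384.794], [0.0, 0.0, 0.0, 1.0]]
```

View pics/scene0.png

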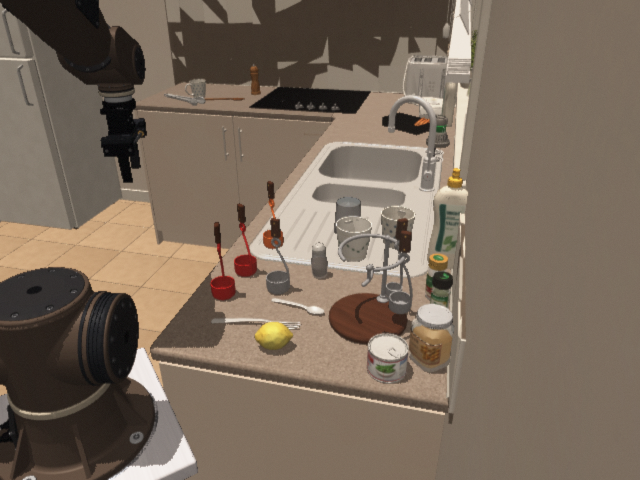

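View pics/top0.png

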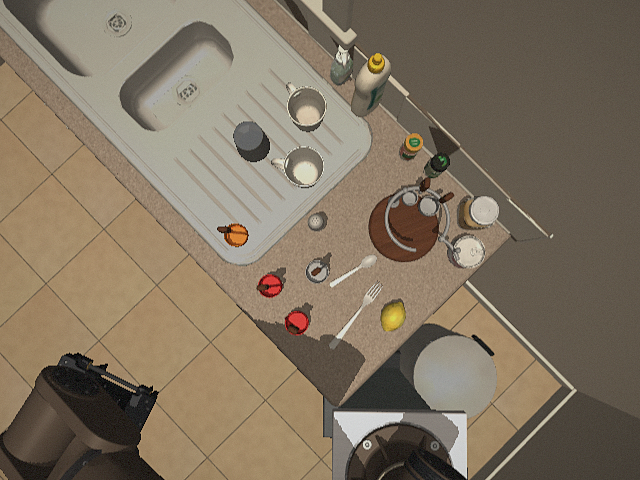

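Scene and top views. The candidates in the top view are a steel dipper at (317,270), red ones at (270,285) and (297,322), and an orange one at (235,235). The stand is at (405,227). By its description the steel one is the target (scene view (278,283)). I'll check it in one close crop together with the ring.

Run:
```python
from h import *
t=load("top0");s=load("scene0")
a=cv2.resize(t["f"][165:295,295:495],None,fx=4,fy=4,interpolation=cv2.INTER_CUBIC)[:, :800]
b=cv2.resize(s["f"][205:345,255:455],(800,560),interpolation=cv2.INTER_CUBIC)
cv2.imwrite("pics/cropT.png",a[...,::-1]);cv2.imwrite("pics/cropS.png",b[...,::-1])
```

```text
(no output)
```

View pics/cropT.png

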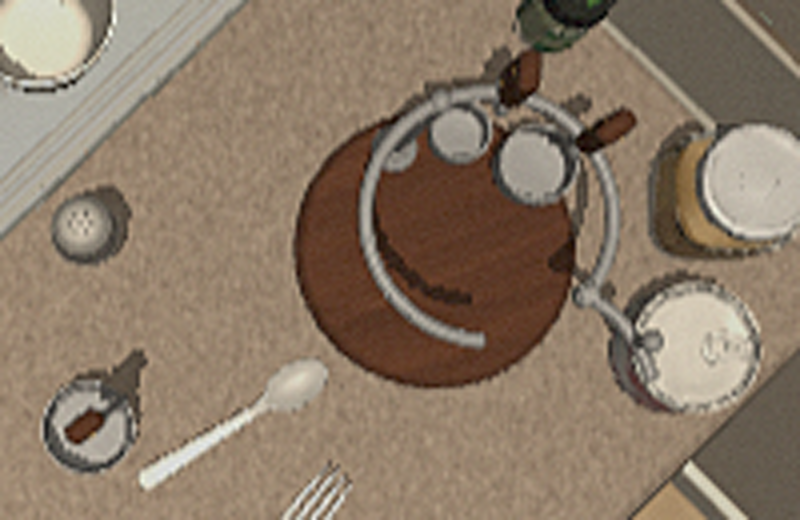

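View pics/cropS.png

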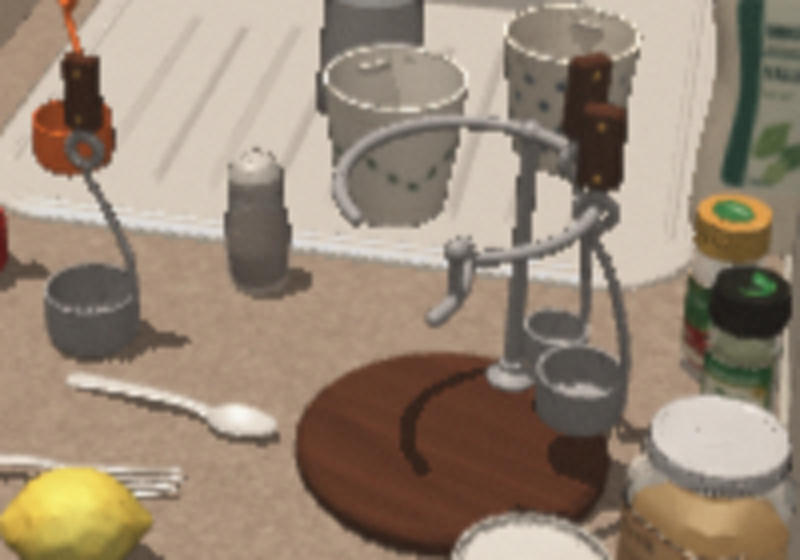

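Top crop: the steel dipper has a dark grip, so the choice is right. Full-image pixels: grip (316,271), tip (415.5,250), hinge (441,238.5), post (405.5,189), keeper ball (458,250). Scene crop: tip (344,260), dipper eye (276,242.5), post base (382.5,299.5).

Run:
```python
from h import *
t=load("top0");s=load("scene0")
T=lambda u,v:(295+u/4,165+v/4); S=lambda u,v:(255+u/4,205+v/4)
for n,a,b in [("tip",T(482,341),S(352,220)),("hinge",T(585,294),S(460,250)),("ball?",T(652,341),S(460,245)),("posttop",T(442,99),S(533,128)),("gripmid",T(83,428),S(82,92)),("griptop",T(95,418),S(82,58))]:
    p,e=tri(t,a,s,b);print(n,p.round(1),round(e,1))
# foot
hsv=cv2.cvtColor(t["f"],cv2.COLOR_RGB2HSV)
f=t["f"].astype(int);m=((f[...,0]-f[...,2]>25)&(f[...,0]<125)&(hsv[...,1]>110)).astype(np.uint8)
k=np.zeros_like(m);k[190:265,365:445]=1;m*=k
m=cv2.morphologyEx(m,cv2.MORPH_CLOSE,np.ones((3,3)))
n,l,st,ce=cv2.connectedComponentsWithStats(m);i=1+np.argmax(st[1:,4])
c=max(cv2.findContours((l==i).astype(np.uint8),0,2)[0],key=cv2.contourArea)
hull=cv2.convexHull(c)[:,0]
P=np.array([onz(t,u,v,18)[:2] for u,v in c[:,0]])
from scipy.optimize import least_squares
r=least_squares(lambda q:np.hypot(P[:,0]-q[0],P[:,1]-q[1])-85,P.mean(0),loss='soft_l1',f_scale=1.5)
print("foot",r.x,np.median(abs(r.fun)))
print("postbase",onz(s,*S(510,378),18))
print("scene foot ext", onz(s,*S(296,440),18),onz(s,*S(610,460),18))
# dipper cup base in scene
print("cup rim centre",onz(t,*T(88,425),36), "cup base scene",onz(s,*S(92,343),0))
```

```text
tip [524.3  -4.7 171.8] 3.1
hinge [549.9 -58.  174.2] 1.9
ball? [525.8 -86.5 199.3] 1.0
posttop [651.   16.7 177.8] 0.9
gripmid [478.  201.1 164.4] 0.7
griptop [480.2 196.1 187.3] 5.7
foot [589.85250102  -8.15598392] 6.879014092744995
postbase [648.32670752  18.94035282  18.        ]
scene foot ext [514.84215973  32.57613025  18.        ] [647.71528709 -68.41475416  18.        ]
cup rim centre [480.21179831 200.15675123  36.        ] cup base scene [474.94539362 196.0768382    0.        ]
```

Tip, hinge and post agree with a stand x axis at about 23° and a rail centre near (591,-9). The dipper is near (479,200), with its hole axis at about 35°. I'll move above the dipper.

arm_command:
  targets:
    - [-38,-26,-10,0,1]
    - [-76,-52,-20,0,1]
    - [-114,-78,-30,0,1]
    - [-152,-104,-40,0,1]
    - [-190,-130,-50,0,1]

```text
t: 0.65
eef_pos: [379.5, 369.2, 265.0]
tcp_rot: [-3.142, -0.0, 2.712]
ft_force: [0.7, 1.0, -0.2]
opening: 0.999
grip_force: 0.0
```

arm_command:
  targets:
    - [-33,-23,-1,6,1]
    - [-66,-46,-2,12,1]
    - [-99,-68,-4,18,1]
    - [-132,-91,-5,24,1]
    - [-163,-113,-6,30,1]

```text
t: 1.15
eef_pos: [480.6, 198.6, 270.6]
tcp_rot: [-3.142, -0.0, 2.184]
ft_force: [0.3, 1.4, 0.1]
opening: 0.998
grip_force: 0.0
```

```bash
cat >> h.py <<'E'
def togo(x,y,z,yaw_deg=None):
    "tool-axis shift and roll from the present pose to a world TCP pose"
    s=env.state();M=R.from_euler('xyz',s["tcp_rot"]).as_matrix()
    d=M.T@(np.array([x,y,z])-s["eef_pos"]); y0=np.degrees(s["tcp_rot"][2])
    r=None if yaw_deg is None else (y0-yaw_deg+180)%360-180
    print("pos",s["eef_pos"].round(1),"yaw",round(y0,1),"t",round(s["t"],2),"F",s["ft_force"].round(1),"-> shift",d.round(1),"roll",r and round(r,1))
E
python3 - <<'E'
from h import *
s=env.state();print(s["t"],s["eef_pos"],np.degrees(s["tcp_rot"]),s["ft_force"],s["joints"])
c=cam("wrist");save(c,"w1")
E
```

```text
1.15 [480.63874176 198.56333099 270.64006348] [-1.79996958e+02 -3.58235868e-03  1.25118995e+02] [0.29443938 1.4363564  0.0977298 ] [ 2.64684385e-01  2.84077171e-01  1.73642118e+00  4.51414387e-05
  1.12116553e+00 -3.48277335e-01]
```

View pics/w1.png

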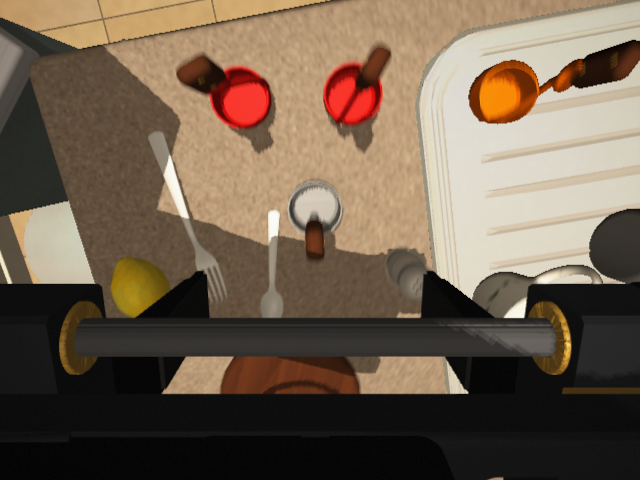

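The wrist view shows the steel cup at (315,207) and its dark grip running from (314,218) to (315,257), nearly vertical in the image, so the yaw is about right. Next I'll compute the axis.

Run:
```python
from h import *
c=load("w1");f=c["f"].astype(int)
x,y=slice(290,340),slice(215,265)
sub=f[y,x];m=((sub[...,0]-sub[...,2]>22)&(sub[...,0]<130)&(sub[...,2]<50)).astype(np.uint8)
n,l,st,ce=cv2.connectedComponentsWithStats(m);i=1+np.argmax(st[1:,4]);pts=np.argwhere(l==i)[:,::-1]+[290,215]
print(st[i],ce[i]+[290,215],cv2.minAreaRect(pts.astype(np.float32)))
for v in (232,236,240,244,248,252,256):
    r=pts[pts[:,1]==v][:,0]; print(v,r.min() if len(r) else None,r.max() if len(r) else None)
print("top-face 187:",onz(c,315,248,187),onz(c,315,238,187),onz(c,315,257,187))
print("cup rim 36:",onz(c,315,207,36))
tx=lambda p:proj(c,p)
P=np.array([480.6,198.6,270.6])
print("TCP px",tx(P),"eye when held",tx(P-[0,0,18]))
t=load("top0")
print("grip mid two-view",tri(t,(295+83/4,165+428/4),c,ce[i]+[290,215]))
for n,p in [("tip",(524.3,-4.7,172)),("hinge",(550,-58,174)),("post",(651,17,177))]: print(n,tx(np.array(p)))
```

```text
[ 15   6  20  42 709] [314.36248237 241.99576869] ((314.5, 241.5), (41.0, 19.0), 90.0)
232 306 323
236 306 323
240 305 323
244 305 324
248 305 324
252 306 324
256 306 323
top-face 187: [480.34055022 198.02064612 187.        ] [476.52549493 203.44662246 187.        ] [483.81342031 193.08134392 187.        ]
cup rim 36: [478.37543852 201.02634913  36.        ]
TCP px (np.float64(316.3732793612499), np.float64(294.1290279559878)) eye when held (np.float64(316.22288693605407), np.float64(280.87334380739424))
grip mid two-view (array([477.65673651, 200.96046659, 186.79784421]), np.float64(0.18815411650923683))
tip (np.float64(213.29430678367908), np.float64(476.682779826402))
hinge (np.float64(205.17984967597113), np.float64(537.9680672473826))
post (np.float64(358.63931010231033), np.float64(538.2066317335482))
```

The dipper axis is at about (478.7,200.5), with yaw 125 good for the grasp. Before grasping I'll take two wrist views of the rail.

arm_command:
  targets:
    - [-40,-12,-3,-8.4,1]
    - [-80,-24,-6,-16.8,1]
    - [-120,-36,-9,-25.2,1]
    - [-160,-48,-12,-33.6,1]
    - [-199,-61,-14,-42,1]

```text
t: 1.7
eef_pos: [545.6, 1.8, 284.7]
tcp_rot: [3.141, 0.0, 2.911]
ft_force: [1.1, 0.7, -0.9]
opening: 1.0
grip_force: 0.0
```

arm_command:
  targets:
    - [0,0,0,-8,1]
    - [0,0,0,-8,1]
    - [0,0,0,-8,1]

```text
t: 2.0
eef_pos: [545.1, 3.8, 284.4]
tcp_rot: [3.141, -0.0, 3.041]
ft_force: [-0.4, -1.0, 0.6]
opening: 0.999
grip_force: 0.0
```

Run:
```python
from h import *
save(cam("wrist"),"w2");togo(545,0,285,175)
```

```text
pos [545.    4.1 284.5] yaw 174.3 t 2.05 F [-0.   0.2 -0.3] -> shift [-0.4 -4.1 -0.5] roll -0.7
```

arm_command:
  targets:
    - [-35,0,0,0,1]
    - [-70,0,0,0,1]
    - [-70,0,0,0,1]
    - [-70,0,0,0,1]

```text
t: 2.45
eef_pos: [614.8, -2.4, 283.9]
tcp_rot: [3.141, -0.001, 3.044]
ft_force: [-1.0, -0.2, -0.0]
opening: 1.001
grip_force: 0.0
```

Run:
```python
from h import *
save(cam("wrist"),"w3");togo(615,0,285,175)
a=load("w2")["f"][:300,100:500];b=load("w3")["f"][:300,100:500]
cv2.imwrite("pics/w23.png",np.hstack([a,b])[...,::-1])
```

```text
pos [614.3  -2.5 284.3] yaw 174.4 t 2.5 F [-0.1 -0.5  0.7] -> shift [-0.4  2.5 -0.7] roll -0.6
```

View pics/w23.png

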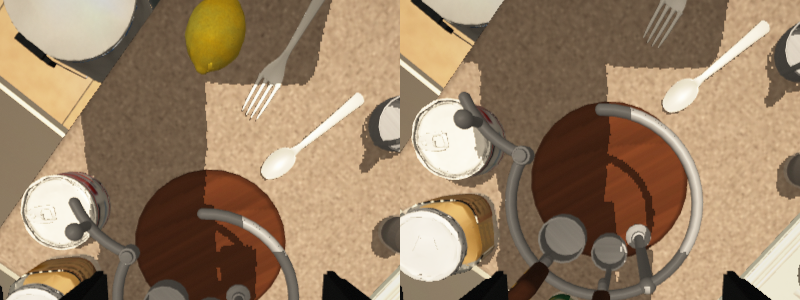

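The pair shows the tip at (298,213) in w2 and (297,108) in w3. The hinge is at (228,256) and (221,154), the pin ball at (175,231) and (163,118). Next I'll refine the tip and wire centreline.

Run:
```python
from h import *
from scipy.optimize import least_squares
out={}
for n,box in (("w2",(195,290,290,420)),("w3",(95,250,290,420))):
    c=load(n);f=c["f"].astype(int);r0,r1,c0,c1=box
    g=np.ptp(f,axis=2); m=((g<22)&(f.max(2)>60)).astype(np.uint8)
    M=np.zeros_like(m);M[r0:r1,c0:c1]=m[r0:r1,c0:c1]
    k,l,st,ce=cv2.connectedComponentsWithStats(M)
    i=max(range(1,k),key=lambda i:st[i,4]);print(n,st[i])
    yy,xx=np.nonzero(l==i)
    for u in range(xx.min(),xx.min()+14): v=yy[xx==u];print((u,v.min(),v.max()),end=" ")
    print(); out[n]=(c,l==i)
a,b=out["w2"][0],out["w3"][0]
print("hinge",tri(a,(228,256),b,(221,154)),"ball",tri(a,(175,231),b,(163,118)))
# centreline of w3, ring pixels -> plane z=171, radial means
c,m=out["w3"];yy,xx=np.nonzero(m)
P=np.array([onz(c,u,v,171)[:2] for u,v in zip(xx,yy)])
r=least_squares(lambda q:np.hypot(P[:,0]-q[0],P[:,1]-q[1])-q[2],[590,-9,65],loss='soft_l1',f_scale=2);print("circle@171",r.x,np.std(r.fun))
```

```text
w2 [297 208  46  19 470]
(297, np.int64(213), np.int64(215)) (298, np.int64(210), np.int64(216)) (299, np.int64(210), np.int64(217)) (300, np.int64(209), np.int64(218)) (301, np.int64(208), np.int64(218)) (302, np.int64(209), np.int64(218)) (303, np.int64(208), np.int64(218)) (304, np.int64(208), np.int64(218)) (305, np.int64(208), np.int64(219)) (306, np.int64(208), np.int64(219)) (307, np.int64(209), np.int64(219)) (308, np.int64(209), np.int64(219)) (309, np.int64(209), np.int64(219)) (310, np.int64(209), np.int64(219)) 
w3 [295 103  84  54 475]
(295, np.int64(109), np.int64(110)) (296, np.int64(105), np.int64(112)) (297, np.int64(104), np.int64(114)) (298, np.int64(104), np.int64(114)) (299, np.int64(103), np.int64(115)) (300, np.int64(103), np.int64(115)) (301, np.int64(104), np.int64(115)) (302, np.int64(104), np.int64(115)) (303, np.int64(104), np.int64(115)) (304, np.int64(104), np.int64(115)) (305, np.int64(103), np.int64(115)) (306, np.int64(103), np.int64(115)) (307, np.int64(104), np.int64(115)) (308, np.int64(104), np.int64(115)) 
hinge (array([549.47607545, -58.90384928, 179.86409104]), np.float64(0.3543863808016056)) ball (array([524.90358026, -86.4622595 , 197.34194794]), np.float64(0.8258992105990094))
circle@171 [588.61277395 -13.13189251  63.90568213] 2.0154859942900245
```

Run:
```python
from h import *
from scipy.optimize import least_squares
a,b=load("w2"),load("w3")
t,e=tri(a,(302.5,213.5),b,(301,109.5));print("tip centre",t,e)
# radial profiles across the wire in w3 (sharp grey/brown-tan change), centre on nominal circle
x=np.array([.92,.39]);y=np.array([-.39,.92]);c0=np.array([590,-9.5])
f=cv2.GaussianBlur(b["f"],(3,3),0).astype(int);sat=(f.max(2)-f.min(2))/np.maximum(f.max(2),1)
P=[]
for th in range(32,125,6):
    d=-np.cos(np.radians(th))*x+np.sin(np.radians(th))*y
    z=178-0.055*65*(1+np.cos(np.radians(th)))
    rr=np.arange(50,80,.5);s=[]
    for r in rr:
        u,v=proj(b,np.r_[c0+r*d,z]);s.append(sat[int(round(v)),int(round(u))] if 0<=v<300 else 1)
    s=np.array(s);k=rr[s<0.16]
    print(th,round(s.min(),2),(k.min(),k.max(),len(k)*.5) if len(k) else None)
    if len(k) and 5<len(k)*.5<11: P.append(c0+(k.min()+k.max())/2*d)
P=np.array(P);r=least_squares(lambda q:np.hypot(P[:,0]-q[0],P[:,1]-q[1])-65,c0,loss='soft_l1');print(len(P),r.x,r.fun.round(1))
```

```text
tip centre [526.08394604  -3.7240698  171.73213315] 0.07486107742287756
32 0.14 (np.float64(62.0), np.float64(67.5), 6.0)
38 0.14 (np.float64(62.0), np.float64(67.5), 6.0)
44 0.14 (np.float64(62.0), np.float64(67.0), 5.5)
50 0.1 (np.float64(62.0), np.float64(67.5), 6.0)
56 0.09 (np.float64(62.0), np.float64(67.5), 6.0)
62 0.09 (np.float64(62.5), np.float64(79.5), 9.0)
68 0.1 (np.float64(62.5), np.float64(68.0), 6.0)
74 0.1 (np.float64(62.5), np.float64(68.0), 6.0)
80 0.1 (np.float64(63.0), np.float64(68.0), 5.5)
86 0.1 (np.float64(62.5), np.float64(68.5), 6.5)
92 0.11 (np.float64(62.5), np.float64(68.5), 6.5)
98 0.12 (np.float64(62.5), np.float64(68.5), 6.5)
104 0.12 (np.float64(62.5), np.float64(68.0), 6.0)
110 0.12 (np.float64(62.5), np.float64(68.0), 6.0)
116 0.12 (np.float64(62.5), np.float64(68.5), 6.5)
122 0.12 (np.float64(63.0), np.float64(68.5), 6.0)
16 [590.35041029  -8.95387574] [-0.  -0.1 -0.4 -0.2 -0.3  5.9  0.1 -0.   0.2  0.1  0.1  0.  -0.3 -0.3
 -0.1  0.1]
```

Circle centre is (590.35,-8.95), R = 65, stand x at 23°, tip about (526,-3.5,171.5). Now I'll grasp the dipper.

arm_command:
  targets:
    - [31,38,0,8.4,1]
    - [62,76,0,16.8,1]
    - [93,113,0,25.2,1]
    - [124,151,0,33.6,1]
    - [155,189,0,42,1]

```text
t: 3.0
eef_pos: [479.7, 196.8, 285.2]
tcp_rot: [3.141, 0.0, 2.321]
ft_force: [-0.5, 1.1, 0.1]
opening: 1.002
grip_force: 0.0
```

arm_command:
  targets:
    - [0,0,35,7.4,0.8]
    - [0,0,70,7.4,0.6]
    - [0,0,70,7.4,0.6]

```text
t: 3.3
eef_pos: [479.4, 195.4, 212.0]
tcp_rot: [-3.136, -0.002, 2.199]
ft_force: [0.4, -0.1, -0.3]
opening: 0.805
grip_force: 0.0
```

Run:
```python
from h import *
togo(478.7,200.5,147,125);print(env.state()["opening"])
```

```text
pos [479.4 195.4 212. ] yaw 126.0 t 3.3 F [ 0.4 -0.1 -0.3] -> shift [ 4.4  2.8 65. ] roll 1.0
0.8050033717181391
```

arm_command:
  targets:
    - [4.4,2.8,20,0.5,0.5]
    - [4.4,2.8,45,0.5,0.5]
    - [4.4,2.8,66,0.5,0.5]
    - [4.4,2.8,66,0.5,0.5]
    - [4.4,2.8,66,0.5,0.5]

```text
t: 3.8
eef_pos: [482.3, 200.7, 150.2]
tcp_rot: [3.14, 0.0, 2.189]
ft_force: [-0.7, 0.8, -0.5]
opening: 0.505
grip_force: 0.0
```

Run:
```python
from h import *
togo(478.7,200.5,147,125);print(env.state()["opening"])
c=cam("wrist");save(c,"w4");cv2.imwrite("pics/w4c.png",c["f"][100:400,160:480][...,::-1])
```

```text
pos [482.3 200.7 150.2] yaw 125.4 t 3.8 F [-0.7  0.8 -0.5] -> shift [ 2.  -3.   3.2] roll 0.4
0.5054988269501746
```

View pics/w4c.png

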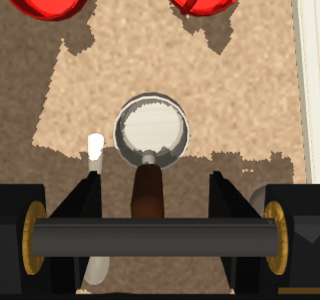

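The grip sits centred between the fingers, about 9 px left. I'll apply the computed small shift and close.

arm_command:
  targets:
    - [2,-3,3,0.4,0.5]
    - [2,-3,3,0.4,0.5]
    - [2,-3,3,0.4,0.3]
    - [2,-3,3,0.4,0]
    - [2,-3,3,0.4,0]

```text
t: 4.35
eef_pos: [478.3, 200.5, 145.7]
tcp_rot: [3.141, 0.0, 2.183]
ft_force: [-0.2, 0.5, -0.3]
opening: 0.303
grip_force: 0.0
```

arm_command:
  targets:
    - [0,0,0,0,0]
    - [0,0,0,0,0]
    - [0,0,0,0,0]
    - [0,0,0,0,0]

```text
t: 4.75
eef_pos: [478.3, 200.5, 145.6]
tcp_rot: [3.142, -0.0, 2.183]
ft_force: [-1.0, -1.4, -0.5]
opening: 0.127
grip_force: 30.0
```

Run:
```python
from h import *
s=env.state();print(s["opening"],s["grip_force"]);togo(525.5,-38,171,175)
```

```text
0.12726551624158544 30.000157356262207
pos [478.3 200.5 145.6] yaw 125.1 t 4.75 F [-1.  -1.4 -0.5] -> shift [-222.3  -98.3  -25.4] roll -49.9
```

Gripped (30 N); the eye is 18 mm below the TCP. I'll lift and carry it round to in front of the gap.

arm_command:
  targets:
    - [0,0,-30,0,0]
    - [0,0,-70,0,0]
    - [0,0,-70,0,0]

```text
t: 5.05
eef_pos: [479.9, 201.0, 219.7]
tcp_rot: [3.135, 0.002, 2.183]
ft_force: [0.2, -0.3, -1.3]
opening: 0.126
grip_force: 30.0
```

arm_command:
  targets:
    - [-37,-26,0,-8.4,0]
    - [-74,-52,0,-16.8,0]
    - [-111,-77,0,-25.2,0]
    - [-148,-103,0,-33.6,0]
    - [-185,-128,0,-42,0]

```text
t: 5.55
eef_pos: [479.4, -16.2, 215.1]
tcp_rot: [3.142, -0.0, 2.85]
ft_force: [-0.1, -0.2, -1.5]
opening: 0.127
grip_force: 30.0
```

arm_command:
  targets:
    - [0,0,0,-7.9,0]
    - [0,0,0,-7.9,0]
    - [0,0,0,-7.9,0]
    - [0,0,0,-7.9,0]

```text
t: 5.95
eef_pos: [479.8, -13.9, 215.4]
tcp_rot: [3.141, -0.0, 2.98]
ft_force: [0.2, 0.6, -0.5]
opening: 0.126
grip_force: 30.0
```

Run:
```python
from h import *
togo(523.9,-25.4,189,175)
c=cam("scene");save(c,"s1");cv2.imwrite("pics/s1c.png",cv2.resize(c["f"][150:340,255:455],(800,600)[:2],interpolation=cv2.INTER_CUBIC)[...,::-1])
```

```text
pos [479.8 -13.9 215.4] yaw 170.8 t 5.95 F [ 0.2  0.6 -0.5] -> shift [-45.3  -4.3  26.4] roll -4.2
```

arm_command:
  targets:
    - [0,-15,0,-4.2,0]
    - [-22,-5,0,-4.2,0]
    - [-45,-4.3,0,-4.2,0]
    - [-45,-4.3,13,-4.2,0]
    - [-45,-4.3,26,-4.2,0]

```text
t: 6.5
eef_pos: [524.2, -25.2, 189.1]
tcp_rot: [3.142, 0.001, 3.055]
ft_force: [-0.9, 0.0, -1.3]
opening: 0.122
grip_force: 30.0
```

arm_command:
  targets:
    - [0,0,0,0,0]
    - [0,0,0,0,0]

```text
t: 6.7
eef_pos: [523.7, -25.5, 189.8]
tcp_rot: [3.141, -0.0, 3.056]
ft_force: [0.1, -0.5, -0.8]
opening: 0.124
grip_force: 30.0
```

Run:
```python
from h import *
togo(523.9,-25.4,189,175)
c=cam("scene");save(c,"s1");cv2.imwrite("pics/s1c.png",cv2.resize(c["f"][190:290,300:433],(800,600),interpolation=cv2.INTER_CUBIC)[...,::-1])
```

```text
pos [523.7 -25.5 189.8] yaw 175.1 t 6.7 F [ 0.1 -0.5 -0.8] -> shift [-0.1  0.1  0.8] roll 0.1
```

View pics/s1c.png

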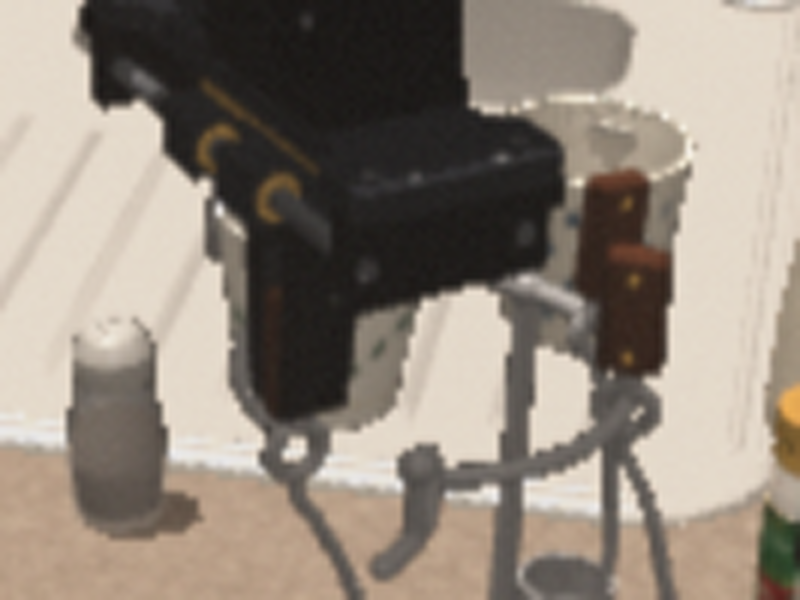

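The scene crop shows the eye at (349,265.3) in full-image pixels, just in front of the rail tip at about (343.8,260). I'll check the relative height using that offset.

Run:
```python
from h import *
c=load("s1");s0=load("scene0")
e=np.array([523.7,-25.5,171.7]);print("eye pred",proj(c,e),"tip pred",proj(c,[525.8,-3.5,171.7]),"tip z168",proj(c,[525.8,-3.5,168]))
# tip in scene0: local crop edges
f=s0["f"].astype(int)[246:270,334:352];g=f.sum(2)//3
for r in g: print(" ".join("%3d"%v for v in r))
```

```text
eye pred (np.float64(349.4935967170493), np.float64(264.7063985220157)) tip pred (np.float64(344.0793101639967), np.float64(259.45532157837204)) tip z168 (np.float64(344.03926994924126), np.float64(261.0716063630869))
201 200 201 195 127 148 169 151 115  93 106 110 104  80  79 103 114 117
201 202 202 199 178 168 162 141  96 106 111 111 111 102  96 106 113 113
201 201 201 194 136 164 144 130  94 108 111 110 112 112 111 113 112 107
199 202 200 194 138 167 161 125 101 109 112 110 113 115 114 116 116 107
202 201 201 191 158 172 162 129 109 107 110 108 112 113 114 116 118 112
201 200 200 185 157 172 164 135 109 108 109 110 112 113 113 117 116 115
201 201 199 180 150 166 169 147 108 107 111 109 111 113 113 116 118 118
201 199 196 180 133 159 170 154 105 105 110 112 110 113 113 116 116 119
201 200 195 190 123 148 166 167 131 102 107 108 111 113 114 116 117 118
201 198 197 193 173 133 158 169 157 106 105 108 110 112 114 116 117 117
200 202 199 196 186 132 144 165 169 147 113 105 108 110 112 114 115 117
202 200 201 199 198 189 128 146 168 170 136 111 107 109 111 113 113 116
201 201 202 201 201 194 123 122 152 173 156 122 112 112 114 113 113 115
201 201 201 200 200 200 188 126 128 143 134 112 114 109 114 114 113 118
200 202 201 200 202 200 201 187 132 104  98 124 141 110 107 114 116 123
201 202 200 200 201 199 200 200 189 123 119 187 189 125 118 132 139 151
202 202 201 201 198 194 197 199 200 194 194 200 200 193 195 195 195 197
211 207 204 202 197 180 198 198 202 204 202 201 200 198 199 199 201 201
198 204 207 209 211 214 214 213 210 209 204 201 200 195 199 196 202 203
212 210 209 210 204 203 196 198 199 204 205 210 211 216 213 213 210 206
212 216 215 218 217 217 214 211 210 209 209 206 204 202 195 197 199 204
184 201 193 206 206 211 207 208 212 217 216 217 216 216 213 212 210 211
149 155 157 161 158 181 173 173 186 200 192 204 206 209 207 210 213 219
149 148 142 140 143 149 145 148 150 150 158 158 157 181 170 174 187 203
```

arm_command:
  targets:
    - [0,5,0,0,0]
    - [0,10,0,0,0]
    - [0,12,0,0,0]
    - [0,14,0,0,0]
    - [0,14,0,0,0]

```text
t: 7.25
eef_pos: [524.9, -11.8, 189.7]
tcp_rot: [3.142, 0.0, 3.056]
ft_force: [-0.4, -0.3, -1.4]
opening: 0.124
grip_force: 30.0
```

arm_command:
  targets:
    - [0,1,0,0,0]
    - [0,2,0,0,0]
    - [0,3,0,0,0]
    - [0,3,0,0,0]

```text
t: 7.65
eef_pos: [525.2, -9.0, 189.6]
tcp_rot: [3.142, 0.0, 3.056]
ft_force: [0.4, -0.6, -0.4]
opening: 0.124
grip_force: 30.0
```

arm_command:
  targets:
    - [0,1,0,0,0]
    - [0,2,0,0,0]
    - [0,3,0,0,0]
    - [0,3,0,0,0]

```text
t: 8.05
eef_pos: [525.4, -6.0, 189.6]
tcp_rot: [3.141, -0.0, 3.056]
ft_force: [-0.8, -0.7, -0.1]
opening: 0.126
grip_force: 30.0
```

arm_command:
  targets:
    - [0,1,0,0,0]
    - [0,2,0,0,0]
    - [0,3,0,0,0]
    - [0,3,0,0,0]

```text
t: 8.45
eef_pos: [525.7, -3.0, 189.6]
tcp_rot: [3.142, 0.0, 3.056]
ft_force: [0.5, -0.6, -1.2]
opening: 0.125
grip_force: 30.0
```

arm_command:
  targets:
    - [0,1,0,0,0]
    - [0,2,0,0,0]
    - [0,2,0,0,0]

```text
t: 8.75
eef_pos: [525.9, -1.0, 189.6]
tcp_rot: [3.141, 0.0, 3.056]
ft_force: [0.9, -0.1, -1.4]
opening: 0.123
grip_force: 30.0
```

Run:
```python
from h import *
C=np.array([590.35,-8.95])
for th in (30,35,40,45,50):
    a=np.radians(th);x=np.array([np.cos(np.radians(23)),np.sin(np.radians(23))]);y=np.array([-x[1],x[0]])
    p=C+65*(-np.cos(a)*x+np.sin(a)*y);print(th,end=" ");togo(*p,189.7,203-th)
print([env.state()["ft_force"].round(1) for _ in range(3)],env.state()["moment"])
c=cam("scene");save(c,"s2");cv2.imwrite("pics/s2c.png",cv2.resize(c["f"][190:290,300:433],(800,600),interpolation=cv2.INTER_CUBIC)[...,::-1])
```

```text
30 pos [525.9  -1.  189.6] yaw 175.1 t 8.75 F [ 0.9 -0.1 -1.4] -> shift [ 0.  -0.  -0.1] roll 2.1
35 pos [525.9  -1.  189.6] yaw 175.1 t 8.75 F [ 0.9 -0.1 -1.4] -> shift [-0.4  5.6 -0.1] roll 7.1
40 pos [525.9  -1.  189.6] yaw 175.1 t 8.75 F [ 0.9 -0.1 -1.4] -> shift [-1.4 11.2 -0.1] roll 12.1
45 pos [525.9  -1.  189.6] yaw 175.1 t 8.75 F [ 0.9 -0.1 -1.4] -> shift [-2.8 16.7 -0.1] roll 17.1
50 pos [525.9  -1.  189.6] yaw 175.1 t 8.75 F [ 0.9 -0.1 -1.4] -> shift [-4.7 22.1 -0.1] roll 22.1
[array([ 0.9, -0.1, -1.4]), array([ 0.9, -0.1, -1.4]), array([ 0.9, -0.1, -1.4])] [ 0.05075939  0.00072378 -0.00095104]
```

View pics/s2c.png

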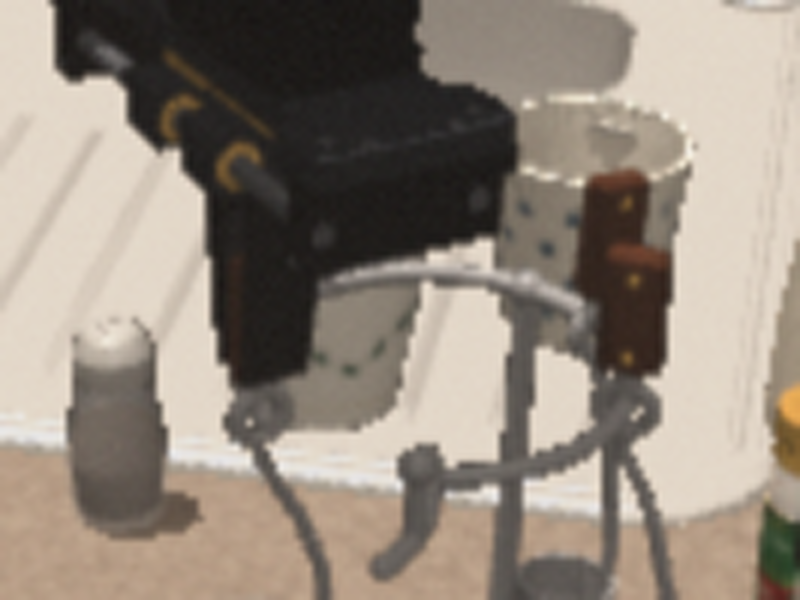

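Run:
```python
from h import *
c=load("s2");s0=load("scene0")
print("eye pred",proj(c,[525.9,-1,171.5]),"tip end pred",proj(c,[525.5,-7,171.7]))
for q in (s0,c):
    g=q["f"].astype(int)[248:270,335:353].sum(2)//3
    for i,r in enumerate(g): print(248+i,"|"," ".join("%3d"%v for v in r))
    print()
```

```text
eye pred (np.float64(343.4152031480236), np.float64(258.97617611378945)) tip end pred (np.float64(344.94250438580787), np.float64(260.27384061406184))
248 | 201 201 194 136 164 144 130  94 108 111 110 112 112 111 113 112 107  97
249 | 202 200 194 138 167 161 125 101 109 112 110 113 115 114 116 116 107  81
250 | 201 201 191 158 172 162 129 109 107 110 108 112 113 114 116 118 112  96
251 | 200 200 185 157 172 164 135 109 108 109 110 112 113 113 117 116 115 113
252 | 201 199 180 150 166 169 147 108 107 111 109 111 113 113 116 118 118 118
253 | 199 196 180 133 159 170 154 105 105 110 112 110 113 113 116 116 119 117
254 | 200 195 190 123 148 166 167 131 102 107 108 111 113 114 116 117 118 119
255 | 198 197 193 173 133 158 169 157 106 105 108 110 112 114 116 117 117 119
256 | 202 199 196 186 132 144 165 169 147 113 105 108 110 112 114 115 117 118
257 | 200 201 199 198 189 128 146 168 170 136 111 107 109 111 113 113 116 115
258 | 201 202 201 201 194 123 122 152 173 156 122 112 112 114 113 113 115 116
259 | 201 201 200 200 200 188 126 128 143 134 112 114 109 114 114 113 118 118
260 | 202 201
[... 1783 characters left out ...]
61 | 214 206 125  85  86  87  91  78  86  90  91  98 116 129 142 151 164 159
262 | 216 214 199 103  88  86  86  96 102 100  99 136 199 207 209 208 209 208
263 | 220 216 206 138 129  89  88  92  95 127 138 199 209 210 211 214 212 213
264 | 218 219 221 219 215 134 115  86  99 181 206 212 208 213 210 216 216 214
265 | 223 222 220 217 216 199 193 101  85 109 214 223 227 226 225 222 219 216
266 | 228 227 230 228 227 226 217 112  84  93 189 216 216 210 212 211 217 217
267 | 215 207 219 218 222 219 213 133  89  85 115 220 229 224 224 223 222 222
268 | 166 167 172 171 193 184 185 178 113  86 106 204 221 219 222 225 229 226
269 | 159 155 153 154 161 161 159 158 143  94  89 120 184 183 187 200 216 206
```

The eye matches its predicted pixel, and the wire end fills the hole with a small gap at lower left. So it is threaded, with the wire near the top of the hole. I'll follow the curve gently, watching the force.

arm_command:
  targets:
    - [0,2.2,0,4.1,0]
    - [-0.2,4.5,-0.1,6.1,0]
    - [-0.6,6.7,-0.1,8.1,0]
    - [-1,9,-0.2,10.1,0]
    - [-1.4,11.2,-0.2,12.1,0]

```text
t: 9.3
eef_pos: [528.3, 10.0, 189.8]
tcp_rot: [3.141, 0.0, 2.843]
ft_force: [0.1, -0.6, -0.8]
opening: 0.124
grip_force: 30.0
```

```bash
cat >> h.py <<'E'
def path(ths,z0=189.7,C=(590.35,-8.95),dz=0.02):
    x=np.array([np.cos(np.radians(23)),np.sin(np.radians(23))]);y=np.array([-x[1],x[0]])
    for th in ths:
        a=np.radians(th);p=np.array(C)+65*(-np.cos(a)*x+np.sin(a)*y);print(th,end=" ")
        togo(*p,z0+dz*65*(np.cos(np.radians(30))-np.cos(a)),203-th)
E
python3 - <<'E'
from h import *
path((40,45,50,55,60));print(env.state()["ft_force"].round(1),env.state()["moment"].round(2))
E
```

```text
40 pos [528.3  10.  189.8] yaw 162.9 t 9.3 F [ 0.1 -0.6 -0.8] -> shift [ 0.1  0.  -0. ] roll -0.1
45 pos [528.3  10.  189.8] yaw 162.9 t 9.3 F [ 0.1 -0.6 -0.8] -> shift [-0.2  5.7 -0.1] roll 4.9
50 pos [528.3  10.  189.8] yaw 162.9 t 9.3 F [ 0.1 -0.6 -0.8] -> shift [-0.9 11.3 -0.2] roll 9.9
55 pos [528.3  10.  189.8] yaw 162.9 t 9.3 F [ 0.1 -0.6 -0.8] -> shift [-2.1 16.9 -0.3] roll 14.9
60 pos [528.3  10.  189.8] yaw 162.9 t 9.3 F [ 0.1 -0.6 -0.8] -> shift [-3.8 22.3 -0.4] roll 19.9
[ 0.1 -0.6 -0.8] [-0.04  0.01 -0.01]
```

arm_command:
  targets:
    - [0,2.8,0,2.5,0]
    - [-0.2,5.7,-0.1,5,0]
    - [-0.5,8.5,-0.2,7.5,0]
    - [-0.9,11.3,-0.2,10,0]
    - [-0.9,11.3,-0.2,10,0]

```text
t: 9.8
eef_pos: [532.5, 20.6, 190.0]
tcp_rot: [3.141, 0.0, 2.669]
ft_force: [-0.2, -1.1, -0.4]
opening: 0.127
grip_force: 30.0
```

arm_command:
  targets:
    - [0,2.8,0,2.5,0]
    - [-0.2,5.7,-0.1,5,0]
    - [-0.5,8.5,-0.2,7.5,0]
    - [-0.9,11.3,-0.2,10,0]
    - [-0.9,11.3,-0.2,10,0]

```text
t: 10.3
eef_pos: [538.4, 30.2, 190.2]
tcp_rot: [3.141, -0.0, 2.496]
ft_force: [0.3, 0.5, -2.4]
opening: 0.123
grip_force: 30.0
```

Run:
```python
from h import *
path((60,65,70,75,80));print(env.state()["ft_force"].round(1),env.state()["moment"].round(2))
```

```text
60 pos [538.4  30.2 190.2] yaw 143.0 t 10.3 F [ 0.3  0.5 -2.4] -> shift [-0.1  0.  -0. ] roll 0.0
65 pos [538.4  30.2 190.2] yaw 143.0 t 10.3 F [ 0.3  0.5 -2.4] -> shift [-0.3  5.7 -0.1] roll 5.0
70 pos [538.4  30.2 190.2] yaw 143.0 t 10.3 F [ 0.3  0.5 -2.4] -> shift [-1.  11.3 -0.2] roll 10.0
75 pos [538.4  30.2 190.2] yaw 143.0 t 10.3 F [ 0.3  0.5 -2.4] -> shift [-2.3 16.9 -0.3] roll 15.0
80 pos [538.4  30.2 190.2] yaw 143.0 t 10.3 F [ 0.3  0.5 -2.4] -> shift [-4.  22.3 -0.4] roll 20.0
[ 0.3  0.5 -2.4] [0.   0.03 0.06]
```

arm_command:
  targets:
    - [0,2.8,0,2.5,0]
    - [-0.2,5.7,0,5,0]
    - [-0.5,8.5,0,7.5,0]
    - [-0.9,11.3,0,10,0]
    - [-0.9,11.3,0,10,0]

```text
t: 10.8
eef_pos: [545.9, 38.6, 190.1]
tcp_rot: [3.142, -0.0, 2.322]
ft_force: [-0.0, -1.0, -0.9]
opening: 0.121
grip_force: 30.0
```

arm_command:
  targets:
    - [0,0,0,0,0]

```text
t: 10.9
eef_pos: [545.7, 38.4, 190.2]
tcp_rot: [-3.141, -0.0, 2.323]
ft_force: [0.6, -1.0, -1.0]
opening: 0.127
grip_force: 30.0
```

arm_command:
  targets:
    - [0,0,0,0,0]

```text
t: 11.0
eef_pos: [545.7, 38.5, 190.2]
tcp_rot: [3.142, -0.0, 2.322]
ft_force: [-0.3, -0.4, -1.0]
opening: 0.125
grip_force: 30.0
```

Forces are free (about -1 N, the dipper's weight). I'll continue.

arm_command:
  targets:
    - [0,2.8,0,2.5,0]
    - [-0.2,5.7,-0.1,5,0]
    - [-0.5,8.5,-0.2,7.5,0]
    - [-0.9,11.3,-0.2,10,0]
    - [-0.9,11.3,-0.2,10,0]

```text
t: 11.5
eef_pos: [554.8, 45.6, 190.4]
tcp_rot: [3.141, -0.0, 2.147]
ft_force: [-0.4, 0.7, -0.7]
opening: 0.125
grip_force: 30.0
```

arm_command:
  targets:
    - [0,2.8,0,2.5,0]
    - [-0.2,5.7,-0.1,5,0]
    - [-0.5,8.5,-0.2,7.5,0]
    - [-0.9,11.3,-0.2,10,0]
    - [-0.9,11.3,-0.2,10,0]

```text
t: 12.0
eef_pos: [564.7, 51.0, 190.6]
tcp_rot: [3.141, -0.0, 1.973]
ft_force: [0.3, 0.2, -1.0]
opening: 0.128
grip_force: 30.0
```

arm_command:
  targets:
    - [0,1.4,0,1.2,0]
    - [0,2.8,0,2.5,0]
    - [0,2.8,0,2.5,0]

```text
t: 12.3
eef_pos: [567.3, 52.1, 190.6]
tcp_rot: [3.141, -0.0, 1.928]
ft_force: [-0.2, -0.3, -1.4]
opening: 0.125
grip_force: 30.0
```

Run:
```python
from h import *
path((90,93,96));print(env.state()["ft_force"].round(1),env.state()["moment"].round(2))
```

```text
90 pos [567.3  52.1 190.6] yaw 110.5 t 12.3 F [-0.2 -0.3 -1.4] -> shift [-0.3 -2.7 -0.2] roll -2.5
93 pos [567.3  52.1 190.6] yaw 110.5 t 12.3 F [-0.2 -0.3 -1.4] -> shift [-0.2  0.7 -0.3] roll 0.5
96 pos [567.3  52.1 190.6] yaw 110.5 t 12.3 F [-0.2 -0.3 -1.4] -> shift [-0.4  4.1 -0.4] roll 3.5
[-0.2 -0.3 -1.4] [-0.04  0.08  0.02]
```

arm_command:
  targets:
    - [0,2.8,0,2.5,0]
    - [-0.2,5.7,-0.1,5,0]
    - [-0.2,5.7,-0.1,5,0]

```text
t: 12.6
eef_pos: [572.9, 54.0, 190.7]
tcp_rot: [3.141, -0.0, 1.841]
ft_force: [0.8, -0.1, -0.3]
opening: 0.125
grip_force: 30.0
```

arm_command:
  targets:
    - [0,0,0.3,0,0]
    - [0,0,0.6,0,0]
    - [0,0,0.6,0,0]

```text
t: 12.9
eef_pos: [572.6, 53.9, 190.2]
tcp_rot: [3.142, -0.0, 1.841]
ft_force: [-0.7, 0.1, 0.7]
opening: 0.123
grip_force: 30.0
```

arm_command:
  targets:
    - [0,0,0.3,0,0]
    - [0,0,0.6,0,0]
    - [0,0,0.6,0,0]

```text
t: 13.2
eef_pos: [572.6, 54.0, 189.8]
tcp_rot: [3.141, -0.0, 1.841]
ft_force: [-1.2, 0.0, 3.9]
opening: 0.126
grip_force: 30.0
```

arm_command:
  targets:
    - [0,0,0.3,0,0]
    - [0,0,0.6,0,0]
    - [0,0,0.6,0,0]

```text
t: 13.5
eef_pos: [572.5, 54.1, 189.5]
tcp_rot: [3.141, -0.0, 1.841]
ft_force: [-4.7, 1.3, 9.3]
opening: 0.128
grip_force: 30.0
```

The eye seats on the wire at TCP z ≈ 190. I'll relieve the force and release.

arm_command:
  targets:
    - [0,0,-0.5,0,0]
    - [0,0,-1,0,0]
    - [0,0,-1,0,0]

```text
t: 13.8
eef_pos: [572.7, 53.9, 189.9]
tcp_rot: [3.141, -0.0, 1.841]
ft_force: [-1.2, 0.9, 2.7]
opening: 0.125
grip_force: 30.0
```

arm_command:
  targets:
    - [0,0,0,0,0.15]
    - [0,0,0,0,0.18]
    - [0,0,0,0,0.22]
    - [0,0,0,0,0.3]
    - [0,0,0,0,0.4]

```text
t: 14.3
eef_pos: [572.7, 53.9, 189.8]
tcp_rot: [3.142, -0.0, 1.841]
ft_force: [-0.5, 0.8, 0.2]
opening: 0.332
grip_force: 0.0
```

arm_command:
  targets:
    - [0,0,0,0,0.5]
    - [0,0,0,0,0.5]
    - [0,0,-5,0,0.5]
    - [0,0,-15,0,0.5]
    - [0,0,-30,0,0.5]

```text
t: 14.8
eef_pos: [572.5, 53.9, 220.4]
tcp_rot: [-3.141, -0.0, 1.841]
ft_force: [0.3, -1.0, 0.9]
opening: 0.502
grip_force: 0.0
```

Run:
```python
from h import *
togo(573,54,270,110)
```

```text
pos [572.5  53.9 220.4] yaw 105.5 t 14.8 F [ 0.3 -1.   0.9] -> shift [ -0.1   0.5 -49.6] roll -4.5
```

Released. Now the keeper. Its pin is at about (525.3,-86.5) and the hinge at about (549.5,-59.4), so the pin swings about 103° clockwise to (529,-30). I'll straddle the pin with the fingers along the tangent and carry it round.

arm_command:
  targets:
    - [0,0,-30,0,0.5]
    - [0,0,-65,0,0.4]
    - [0,0,-65,0,0.3]

```text
t: 15.1
eef_pos: [574.1, 54.0, 290.2]
tcp_rot: [3.134, 0.002, 1.841]
ft_force: [0.2, -0.2, 0.3]
opening: 0.387
grip_force: 0.0
```

arm_command:
  targets:
    - [-24,-16,0,8.4,0.3]
    - [-49,-33,0,16.8,0.3]
    - [-74,-50,0,25.2,0.3]
    - [-98,-66,0,33.6,0.3]
    - [-123,-83,0,42,0.3]

```text
t: 15.6
eef_pos: [524.9, -87.7, 285.2]
tcp_rot: [3.141, -0.0, 1.102]
ft_force: [0.4, 0.5, -0.2]
opening: 0.299
grip_force: 0.0
```

arm_command:
  targets:
    - [0,0,10,8,0.3]
    - [0,0,20,15.5,0.3]
    - [0,0,20,15.5,0.3]
    - [0,0,20,15.5,0.3]

```text
t: 16.0
eef_pos: [525.6, -86.7, 265.2]
tcp_rot: [3.142, -0.0, 0.841]
ft_force: [-0.2, 0.5, -0.4]
opening: 0.3
grip_force: 0.0
```

Run:
```python
from h import *
togo(525.3,-86.5,184,48);c=cam("wrist");save(c,"w5");print(env.state()["opening"],env.state()["joints"].round(2))
print("ball pred",proj(c,[525.3,-86.5,198]))
a=c["f"][:300,120:520];b=cam("scene");save(b,"s3");b=cv2.resize(b["f"][190:340,255:455],(400,300))
cv2.imwrite("pics/w5c.png",np.hstack([a,b])[...,::-1])
```

```text
pos [525.6 -86.7 265.2] yaw 48.2 t 16.0 F [-0.2  0.5 -0.4] -> shift [-0.  -0.3 81.2] roll 0.2
0.2969950271662587 [-0.29  0.31  1.72  0.    1.12  0.44]
ball pred (np.float64(313.68399309539205), np.float64(253.8479138383065))
```

View pics/w5c.png

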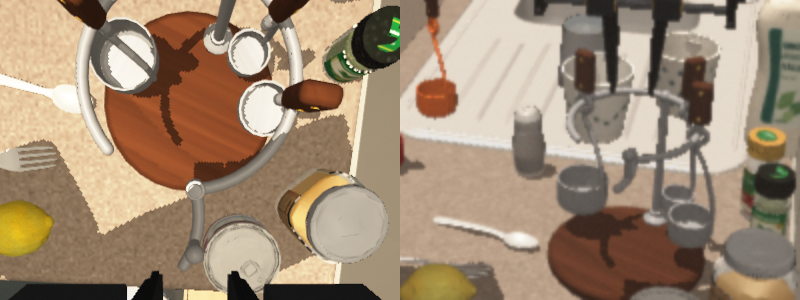

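The dipper hangs on the left side of the rail (scene crop (580,150)). The keeper ball shows at wrist pixel (310,254), matching the prediction within 2 mm. I'll descend round the pin.

arm_command:
  targets:
    - [0,-1.5,30,0,0.3]
    - [0,-1.5,50,0,0.3]
    - [0,-1.5,62,0,0.3]
    - [0,-1.5,72,0,0.3]
    - [0,-1.5,80,0,0.3]

```text
t: 16.6
eef_pos: [524.7, -85.7, 184.7]
tcp_rot: [3.141, -0.0, 0.838]
ft_force: [0.2, -0.7, 0.6]
opening: 0.3
grip_force: 0.0
```

```bash
cat >> h.py <<'E'
def kee(angs,H=(549.5,-59.4),z=185):
    for a in angs:
        r=np.radians(a);print(a,end=" ");togo(H[0]+36*np.cos(r),H[1]+36*np.sin(r),z,a-180)
E
python3 - <<'E'
from h import *
kee((228,218,208,198,188))
E
```

```text
228 pos [524.7 -85.7 184.7] yaw 48.0 t 16.6 F [ 0.2 -0.7  0.6] -> shift [ 0.2  0.8 -0.3] roll 0.0
218 pos [524.7 -85.7 184.7] yaw 48.0 t 16.6 F [ 0.2 -0.7  0.6] -> shift [ 0.7 -5.4 -0.3] roll 10.0
208 pos [524.7 -85.7 184.7] yaw 48.0 t 16.6 F [ 0.2 -0.7  0.6] -> shift [  2.4 -11.5  -0.3] roll 20.0
198 pos [524.7 -85.7 184.7] yaw 48.0 t 16.6 F [ 0.2 -0.7  0.6] -> shift [  5.  -17.2  -0.3] roll 30.0
188 pos [524.7 -85.7 184.7] yaw 48.0 t 16.6 F [ 0.2 -0.7  0.6] -> shift [  8.6 -22.3  -0.3] roll 40.0
```

arm_command:
  targets:
    - [0.2,-3.8,0,6,0.22]
    - [0.8,-7.5,0,12,0.22]
    - [1.8,-11.1,0,18,0.22]
    - [3.1,-14.6,0,24,0.22]
    - [4.8,-18,0,30,0.22]

```text
t: 17.1
eef_pos: [514.5, -70.2, 185.3]
tcp_rot: [3.141, -0.001, 0.31]
ft_force: [0.7, -0.2, 0.3]
opening: 0.218
grip_force: 0.3
```

arm_command:
  targets:
    - [0.2,-3.8,0,6,0.22]
    - [0.8,-7.5,0,12,0.22]
    - [1.8,-11.1,0,18,0.22]
    - [3.1,-14.6,0,24,0.22]
    - [4.8,-18,0,30,0.22]

```text
t: 17.6
eef_pos: [513.6, -51.5, 185.4]
tcp_rot: [3.142, -0.001, -0.214]
ft_force: [-0.2, -0.7, 0.7]
opening: 0.22
grip_force: 0.3
```

Run:
```python
from h import *
kee((170,160,150,140,130,125,120));print(env.state()["joints"].round(2))
```

```text
170 pos [513.6 -51.5 185.4] yaw -12.2 t 17.6 F [-0.2 -0.7  0.7] -> shift [0.7 1.5 0.4] roll -2.2
160 pos [513.6 -51.5 185.4] yaw -12.2 t 17.6 F [-0.2 -0.7  0.7] -> shift [ 1.  -4.8  0.4] roll 7.8
150 pos [513.6 -51.5 185.4] yaw -12.2 t 17.6 F [-0.2 -0.7  0.7] -> shift [  2.4 -10.9   0.4] roll 17.8
140 pos [513.6 -51.5 185.4] yaw -12.2 t 17.6 F [-0.2 -0.7  0.7] -> shift [  4.9 -16.7   0.4] roll 27.8
130 pos [513.6 -51.5 185.4] yaw -12.2 t 17.6 F [-0.2 -0.7  0.7] -> shift [  8.2 -22.    0.4] roll 37.8
125 pos [513.6 -51.5 185.4] yaw -12.2 t 17.6 F [-0.2 -0.7  0.7] -> shift [ 10.3 -24.4   0.4] roll 42.8
120 pos [513.6 -51.5 185.4] yaw -12.2 t 17.6 F [-0.2 -0.7  0.7] -> shift [ 12.5 -26.6   0.4] roll 47.8
[-0.23  0.37  1.86 -0.    0.91  1.56]
```

arm_command:
  targets:
    - [0.9,-3.8,0,6,0.22]
    - [1.5,-7.5,0,12,0.22]
    - [2.4,-10.9,0,18,0.22]
    - [4.0,-14.5,0,24,0.22]
    - [5.5,-17.8,0,30,0.22]

```text
t: 18.1
eef_pos: [522.7, -35.2, 185.4]
tcp_rot: [-3.141, -0.001, -0.737]
ft_force: [0.3, -0.4, 0.2]
opening: 0.22
grip_force: 0.3
```

arm_command:
  targets:
    - [0.1,-1.9,0,3,0.22]
    - [0.2,-3.8,0,6,0.22]
    - [0.5,-5.6,0,9,0.22]
    - [0.8,-7.5,0,12,0.22]
    - [0.8,-7.5,0,12,0.22]

```text
t: 18.6
eef_pos: [528.4, -30.2, 185.3]
tcp_rot: [-3.141, -0.001, -0.943]
ft_force: [-0.4, -0.1, 0.4]
opening: 0.217
grip_force: 0.1
```

Run:
```python
from h import *
kee((125,120,115));print(env.state()["joints"].round(2))
```

```text
125 pos [528.4 -30.2 185.3] yaw -54.0 t 18.6 F [-0.4 -0.1  0.4] -> shift [ 0.  -0.6  0.3] roll 1.0
120 pos [528.4 -30.2 185.3] yaw -54.0 t 18.6 F [-0.4 -0.1  0.4] -> shift [ 0.2 -3.7  0.3] roll 6.0
115 pos [528.4 -30.2 185.3] yaw -54.0 t 18.6 F [-0.4 -0.1  0.4] -> shift [ 0.7 -6.8  0.3] roll 11.0
[-0.18  0.39  1.83  0.    0.92  2.33]
```

Now I'll push gently along the tangent until the stop is felt (no more turning).

arm_command:
  targets:
    - [0,-1,0,0,0.22]
    - [0,-2,0,0,0.22]
    - [0,-3,0,0,0.22]
    - [0,-3,0,0,0.22]

```text
t: 19.0
eef_pos: [530.5, -28.4, 184.9]
tcp_rot: [-3.141, 0.0, -0.943]
ft_force: [-0.9, 0.5, 0.8]
opening: 0.215
grip_force: 0.2
```

arm_command:
  targets:
    - [0,-0.5,0,0,0.22]
    - [0,-1,0,0,0.22]
    - [0,-1,0,0,0.22]

```text
t: 19.3
eef_pos: [531.2, -27.9, 184.9]
tcp_rot: [-3.141, 0.0, -0.943]
ft_force: [-0.6, 0.0, 0.6]
opening: 0.218
grip_force: 0.3
```

arm_command:
  targets:
    - [0,-0.5,0,0,0.22]
    - [0,-1,0,0,0.22]
    - [0,-1,0,0,0.22]

```text
t: 19.6
eef_pos: [531.9, -27.3, 184.9]
tcp_rot: [3.142, 0.0, -0.943]
ft_force: [-2.0, -0.6, 0.9]
opening: 0.221
grip_force: 0.7
```

arm_command:
  targets:
    - [0,-0.5,0,0,0.22]
    - [0,-1,0,0,0.22]
    - [0,-1,0,0,0.22]

```text
t: 19.9
eef_pos: [532.7, -26.7, 184.9]
tcp_rot: [3.141, 0.0, -0.943]
ft_force: [-3.3, -1.2, 2.4]
opening: 0.219
grip_force: 1.5
```

arm_command:
  targets:
    - [0,-0.5,0,0,0.22]
    - [0,-1,0,0,0.22]
    - [0,-1,0,0,0.22]

```text
t: 20.2
eef_pos: [533.5, -26.2, 185.0]
tcp_rot: [3.141, 0.0, -0.943]
ft_force: [-4.6, -1.6, 3.9]
opening: 0.219
grip_force: 2.5
```

The stop is felt: force builds about 1.5 N/mm. I'll back off, rise clear and check.

arm_command:
  targets:
    - [0,2,0,0,0.26]
    - [0,4,0,0,0.3]
    - [0,5,0,0,0.34]
    - [0,5,0,0,0.34]
    - [0,5,0,0,0.34]

```text
t: 20.7
eef_pos: [529.7, -29.0, 184.9]
tcp_rot: [-3.141, -0.0, -0.943]
ft_force: [-0.3, 0.9, 0.3]
opening: 0.338
grip_force: 0.0
```

arm_command:
  targets:
    - [0,0,-10,0,0.34]
    - [0,0,-25,0,0.34]
    - [0,0,-55,0,0.34]
    - [0,0,-95,0,0.34]
    - [0,0,-120,0,0.34]

```text
t: 21.2
eef_pos: [529.9, -29.1, 308.3]
tcp_rot: [-3.139, -0.002, -0.943]
ft_force: [0.2, 0.7, -0.8]
opening: 0.337
grip_force: 0.0
```

arm_command:
  targets:
    - [45,0,-15,0,0.34]
    - [90,0,-30,0,0.34]
    - [90,0,-30,0,0.34]
    - [90,0,-30,0,0.34]

```text
t: 21.6
eef_pos: [582.4, -102.4, 335.0]
tcp_rot: [-3.142, 0.0, -0.944]
ft_force: [0.3, 0.3, -0.5]
opening: 0.34
grip_force: 0.0
```

Run:
```python
from h import *
togo(589,-9,300,-54)
w=cam("wrist");save(w,"w6");s=cam("scene");save(s,"s4");t=cam("top");save(t,"t4")
for n,c in (("w",w),("s",s),("t",t)):
    print(n,{k:tuple(np.round(proj(c,p),1)) for k,p in dict(tip=[525.8,-3.5,171.5],hinge=[549.5,-59.4,171],ballshut=[528.9,-30.1,198],dip=[573,54,210]).items()})
# ball search in top view near shut and open predictions: compare with first picture
t0=load("top0");d=cv2.absdiff(t["f"],t0["f"]).max(2)
for n,p in dict(shut=[528.9,-30.1,198],open=[525.3,-86.5,198]).items():
    u,v=map(int,proj(t,p));print(n,(u,v));print(t["f"][v-7:v+8,u-7:u+8].mean(2).astype(int));print(d[v-5:v+6,u-5:u+6].mean())
```

```text
pos [ 582.4 -102.4  335. ] yaw -54.1 t 21.6 F [ 0.3  0.3 -0.5] -> shift [-71.7 -60.1  35. ] roll -0.1
w {'tip': (np.float64(300.5), np.float64(348.2)), 'hinge': (np.float64(315.6), np.float64(285.9)), 'ballshut': (np.float64(315.0), np.float64(338.1)), 'dip': (np.float64(211.6), np.float64(392.0))}
s {'tip': (np.float64(344.1), np.float64(259.5)), 'hinge': (np.float64(370.7), np.float64(269.3)), 'ballshut': (np.float64(353.5), np.float64(253.2)), 'dip': (np.float64(348.1), np.float64(225.2))}
t {'tip': (np.float64(414.5), np.float64(250.2)), 'hinge': (np.float64(441.3), np.float64(239.2)), 'ballshut': (np.float64(430.0), np.float64(248.2)), 'dip': (np.float64(389.4), np.float64(225.4))}
shut (430, 248)
[[ 63  69  65  65  68  73  72  68  71  76  68  57  24  96 118]
 [ 66  69  71  69  70  76  76  74  70  65  65  40  94 134 159]
 [ 74  69  75  74  76  69  70  68  69  53  74 102 134 167 168]
 [ 72  73  70  72  71  75  65  61  57 102 125 149 168 170 153]
 [ 72  70  69  70  65  51  72 100  85 111 168 164 167 145 110]
 [ 68  67  57  63  68  72 105 135 128 120 145 157 120 105  77]
 [ 65  99 
[... 855 characters left out ...]
0  77 128 106 133 134 133 121 133 129 132 133 128]
 [ 83  68  49  98  88 121 140 129 133 124 136 131 130 133 133]
 [ 86  74  50 123  79 120 136 135 131 135 135 134 131 129 129]
 [ 84  66  52 131  81 115 136 129 128 128 128 133 130 127 133]
 [ 80  66  51 132  86 108 138 133 130 129 136 136 131 129 138]
 [ 87  70  54 130  99 106 135 133 132 127 134 135 135 131 135]
 [ 82  71  58 106 105 103 137 132 129 131 132 136 131 129 131]
 [ 82  79  60 104 115 106 138 130 128 131 130 131 132 133 132]
 [ 79  78  72  84 116 118 133 133 130 132 130 127 130 132 130]
 [ 83  78  67  52 138 100 126 134 131 129 133 130 131 130 131]
 [ 81  73  61  60 131  96 119 130 130 127 124 132 127 129 128]]
45.570247933884296
```

Run:
```python
from h import *
t=load("t4");print(t["f"][242:256,404:434].mean(2).astype(int))
t0=load("top0")
# bystanders: difference patches around shaker, lemon, jars
d=cv2.absdiff(t["f"],t0["f"]).max(2)
for n,(u,v) in dict(shaker=(317,221),lemon=(393,316),jar1=(437,163),can=(467,251),jar2=(482,212)).items(): print(n,np.median(d[v-6:v+7,u-6:u+7]))
# dipper grip in top: dark-brown pixels near its expected place, new since start
f=t["f"].astype(int);m=(f[...,0]-f[...,2]>22)&(f[...,2]<50)&(d>30);m[:205]=0;m[245:]=0;m[:,:370]=0;m[:,410:]=0
yy,xx=np.nonzero(m);print("grip px",len(xx),xx.mean(),yy.mean(),onz(t,xx.mean(),yy.mean(),210))
```

```text
[[ 66  65  73  71  72  63  65  65  67  64  75  64  64  70  65  68  64  62
   63  66  69  71  69  70  76  76  74  70  65  65]
 [ 59  58  62  63  65  66  68  66  63  64  63  70  69  65  70  69  72  65
   73  74  69  75  74  76  69  70  68  69  53  74]
 [ 55  61  65  67  62  68  64  65  68  64  67  71  67  65  68  71  67  69
   70  72  73  70  72  71  75  65  61  57 102 125]
 [114  78  57  64  62  63  67  65  66  72  71  71  69  71  71  70  68  77
   72  72  70  69  70  65  51  72 100  85 111 168]
 [160 129 114  86  61  60  59  64  68  70  68  70  69  72  69  72  72  73
   71  68  67  57  63  68  72 105 135 128 120 145]
 [174 179 161 136 121 112 108  76  61  60  58  63  70  70  68  65  59  57
   54  65  99 111  64  45 102 137 157 166 141 107]
 [152 171 167 167 176 163 149 126 124 117 111 120  62  55 106 108 108 113
  113 123 139 156 111  45 109 143 181 168 152 107]
 [ 97 111 130 158 171 168 167 172 172 174 161 165  79  75 139 157 159 164
  169 171 167 169 136  77 105 137 167 159 143  93]
 [ 64  69  83 103 111 129 155 163 165 170 167 167  84  78 152 169 165 169
  170 169 158 141 111  62  73  93 130 120 100  83]
 [ 67  70  70  61  65  84 108 104 110 116 128 125  75  67 128 135 120 115
  111 108 105  87  65  40  53 130  93  84  75  85]
 [ 72  66  76  72  69  70  68  66  63  64  85  71  60  54  77  85  69  69
   58  61  57  55  46  62 134 121  78  80  83  92]
 [ 76  74  72  73  70  68  65  63  63  64  70  66  65  67  68  67  67  69
   66  62  68  51  61 125 167  78  78  80  85  81]
 [ 75  74  70  69  71  64  69  64  66  58  72  70  67  64  66  70  67  68
   59  63  46  77 125 152 158  78  79  92  88  81]
 [ 67  66  65  66  64  63  65  68  69  67  68  63  69  68  76  70  61  60
   59  42  74 120 146 154 154  78  78  85  83  88]]
shaker 15.0
lemon 71.0
jar1 8.0
can 69.0
jar2 68.0
grip px 71 388.7464788732394 220.98591549295776 [581.81738701  55.34212687 210.        ]
```

Run:
```python
from h import *
for n in("top0","t4"):
    h=cv2.cvtColor(load(n)["f"],cv2.COLOR_RGB2HSV);m=(h[...,0]>20)&(h[...,0]<34)&(h[...,1]>150);m[:290]=0;m[345:]=0;m[:,370:][:,50:]=0;m[:,:370]=0
    yy,xx=np.nonzero(m);print(n,len(xx),xx.mean(),yy.mean())
a,b=[cv2.Canny(cv2.cvtColor(load(n)["f"],cv2.COLOR_RGB2GRAY),60,150)[:,:].astype(np.float32) for n in("top0","t4")]
for n,(u,v,r) in dict(can=(467,251,22),jar2=(482,212,20),shaker=(317,221,14),lemon=(393,316,20)).items():
    print(n,cv2.phaseCorrelate(cv2.GaussianBlur(a[v-r:v+r,u-r:u+r].copy(),(3,3),0),cv2.GaussianBlur(b[v-r:v+r,u-r:u+r].copy(),(3,3),0)))
f=load("t4")["f"];print(f[251,467],load("top0")["f"][251,467])
```

```text
top0 543 392.57274401473296 316.1307550644567
t4 524 392.4790076335878 316.1736641221374
can ((0.574590660643441, 0.9301417705034112), 0.4450310535195433)
jar2 ((-3.1194765953864483, -4.906275044057018), 0.10223848819732666)
shaker ((0.2600975459018908, 0.10681133395119247), 0.7085669316185845)
lemon ((0.14037173317275986, -0.24011379312341674), 0.39995185017585755)
[142 134 122] [208 198 179]
```

```bash
python3 -c "
from h import *
print(env.job_done())"
```

```text
the job is handed in; nothing more can be done
None
```

I threaded the large dipper over the rail tip and hung it about half-way back along the left side, then swung the keeper to its stop and handed the job in at about 22 s; the top view shows the keeper arm in line with the tip (about 4 mm, 2 pixels, between the ends), and the lemon and salt shaker have not moved.

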